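Build a disc spring pack on the arbor

ROBOT

A 6-joint arm with a two-finger parallel gripper is mounted at the origin on the work surface; the furniture and walls round the work are solid. World frame = base frame: x ahead of the robot, y to its left, z up, the work surface at z = 0. Lengths are in mm, angles in rad, forces in N, time in s.
With the tool pointing down it reaches from about 250 to 800 mm from the base axis. Payload 8.5 kg.
Tool frame: the origin (TCP) lies between the finger pads; the fingertips stand 8 mm ahead of it and the grasp point (between the pads) lies 11 mm behind it; x points along the fingers, y is the direction in which the jaws open and shut, and the axes are right-handed (so a half turn about x gives the same grasp; the last joint's range is limited). The gripper opens to 85 mm and grips with 20 to 120 N. Pads are 22 mm wide; open, the fingers measure 114 mm over their backs; the gripper's body (76 mm by 85 mm) begins 54 mm behind the grasp point. The pads swing forward as they close: fully open they stand 13 mm farther back than shut.
Start: joints at [1.26, 0.238, -0.013, 1.319, 0, 1.571], TCP at [160.541, 499.806, 239.276] pointing down, gripper open.
Joint ranges: [-2.66, 2.66], [-1.03, 1.9], [-1.14, 1.46], [-1.82, 2.27], [-1.45, 1.34], [-3.14, 3.14]. Speed limits (rad/s): [2.22, 2.22, 2.79, 3.14, 3.14, 3.14].

INTERFACE

Orientations are given as a unit quaternion [w, x, y, z].
In Python, from cell import env, imaging, nets gives the robot as it stands. Calls block until the motion is done:
- env.move_to(position, orientation): joint-space move of the TCP to a pose.
- env.move_l(position, max_speed=150, attitude=None, max_force=None): straight line of the TCP; attitude=None keeps the orientation; max_speed is the mean speed in mm/s. With max_force (N) it stops when the force on the tool has changed by that much, and returns True; else False.
- env.move_joints(angles): joint-space move.
- env.open_jaws() and env.grasp(): open the fingers fully, or close them until they stop; the grip force is fixed at half the most.
- env.wait(seconds).
- env.inverse_kinematics(position, orientation): joint angles nearest the present ones, or None.
- env.get_state(): the state.
- imaging.snapshot(name): name is "scene" or "top"; returns the picture (384x512x3 uint8, blue, green, red); there is no depth.
- imaging.calibration(name): a dict with "mtx" (3x3 intrinsics, pixels), "rvec" (rotation vector, rad) and "tvec" (3), from world to camera coordinates, as OpenCV has them. Camera axes: x right, y down, z forward; pixel columns grow to the right and rows downward; lengths in mm; the calibration is good to about 2 mm. A picture is of the moment at which its call begins. calibration takes no time and is no camera call.
A pose or a line that the arm cannot do raises env.PlanningError and nothing moves.
- env.finish_job(): hands the job in, once; it reports no verdict.
Trained networks look in the newest picture that a camera, given by its name, has taken for a name from the list of things; names that differ only in an ending like _2 or _b are one class to them, and where a whole thing is asked for, a point or a joint stands for the part that bears it (a point fixed in the world has none). Each returns a list of dicts, best first, with "p" (0 to 1); they miss things now and then, are a little off and sometimes report something else, mostly with a low value. They report only what shows in the picture. A call takes as long as a camera call. They do not tell look-alikes from the thing itself.
- nets.masks_of(thing, camera): "region" (384x512 bool, what is visible of it) and "extent" ([left, top, width, height] in pixels, round what is visible of it).
The state is a dict: "clock": time; "qpos": joint angles; "qd": joint speeds; "joint_torque": joint torques, N m; "tool_pos": TCP position; "eef_rot": TCP orientation; "force": force on the tool from outside, world axes, zero at the start; "ft_torque": the same for the moment, N m; "width": finger opening in mm.
Only numpy, scipy, OpenCV 4.12 (cv2) and the standard library are available. Lean on these libraries where they do the work, as an engineer would, in place of code of your own. Each camera call takes 0.05 s, during which the arm holds its last target.

TASK

Stack the four large conical disc springs on the upright arbor with their faces alternating, without turning any of them over: at the bottom one that lies crown up (like a dome), on it one that lies hollow up (like a dish), then the other crown-up one, and the other hollow-up one on top, all seated flat. Leave the flat washer, the small disc spring and the hose coupler where they lie.

Things in the scene. Friction and masses are not known exactly. Their poses are not given: they have to be found in the camera images.
- crown_a: Conical disc spring of plain steel lying CROWN UP (like a shallow dome with a hole in its top): outer diameter 64 mm, bore 24 mm, 13 mm high overall; its outer rim is the lowest part, a vertical face from 0 to 5 mm above its underside, with a flat land 5 mm wide underneath; the bore edge is raised to 13 mm, with a flat land 5 mm wide round it. About 90 g. Origin: centre of its underside, z up. Round, yaw means nothing. Identical to its twin.
- crown_b: Conical disc spring of plain steel lying CROWN UP (like a shallow dome with a hole in its top): outer diameter 64 mm, bore 24 mm, 13 mm high overall; its outer rim is the lowest part, a vertical face from 0 to 5 mm above its underside, with a flat land 5 mm wide underneath; the bore edge is raised to 13 mm, with a flat land 5 mm wide round it. About 90 g. Origin: centre of its underside, z up. Round, yaw means nothing. Identical to its twin.
- hollow_a: Conical disc spring of plain steel lying HOLLOW UP (like a shallow dish with a hole in its bottom): outer diameter 64 mm, bore 24 mm, 13 mm high overall; it stands on the flat land round its bore (34 mm across) and its outer rim is the highest part, a vertical face from 8 to 13 mm above its underside, with a flat land 5 mm wide on top. About 90 g. Origin: centre of its underside, z up. Round, yaw means nothing. Identical to its twin.
- hollow_b: Conical disc spring of plain steel lying HOLLOW UP (like a shallow dish with a hole in its bottom): outer diameter 64 mm, bore 24 mm, 13 mm high overall; it stands on the flat land round its bore (34 mm across) and its outer rim is the highest part, a vertical face from 8 to 13 mm above its underside, with a flat land 5 mm wide on top. About 90 g. Origin: centre of its underside, z up. Round, yaw means nothing. Identical to its twin.
- arbor: Fixed assembly arbor: a dark round foot plate 84 mm across and 6 mm high, on it a bright seat collar 61 mm across, from 6 to 10 mm high, and in the middle an upright bright shaft 20 mm in diameter, straight up to 55 mm and tapering from there to 8 mm at its flat top 66 mm above the table. Origin: centre of the foot's underside, z up along the shaft.
- arbor_seat (a point): Centre of the seat collar's upper face (10 mm above the table, on the shaft's axis), where the underside of the lowest spring rests. Each spring in the alternating stack adds 13 mm.
- flat_washer: Bystander: flat steel washer, outer diameter 64 mm, bore 34 mm (so a narrower ring), 5 mm thick, not dished. Not part of the pack. Origin: centre of its underside.
- small_spring: Bystander: small conical disc spring of plain steel, crown up, outer diameter 40 mm, bore 16 mm, 7 mm high; too small for the arbor. Not part of the pack. Origin: centre of its underside.
- coupler: Bystander: bright steel air hose coupler lying on the table, 73 mm long along its y axis, 24 mm thick, 23 mm high. Origin: centre of its underside.
There are look-alikes about, which are no part of the job. What is shaped like the crown_a but blue is not meant.

How it is judged (in metres and radians):
On the way, in this order (a step that is already met when the one before it is completed fails the run):
1. a crown-up spring is seated on the collar (((horizontal distance between crown_a and arbor_seat below 0.005 m and z of crown_a in the frame of arbor_seat between -0.003 and 0.003 m and angle between crown_a's own z axis and vertical below 0.12 rad) or (horizontal distance between crown_b and arbor_seat below 0.005 m and z of crown_b in the frame of arbor_seat between -0.003 and 0.003 m and angle between crown_b's own z axis and vertical below 0.12 rad))), for 0.2 s.
2. a hollow-up spring is seated on it (((horizontal distance between hollow_a and arbor_seat below 0.005 m and z of hollow_a in the frame of arbor_seat between 0.01 and 0.016 m and angle between hollow_a's own z axis and vertical below 0.12 rad) or (horizontal distance between hollow_b and arbor_seat below 0.005 m and z of hollow_b in the frame of arbor_seat between 0.01 and 0.016 m and angle between hollow_b's own z axis and vertical below 0.12 rad))), for 0.2 s.
3. the other crown-up spring is seated third (((horizontal distance between crown_a and arbor_seat below 0.005 m and z of crown_a in the frame of arbor_seat between 0.023 and 0.029 m and angle between crown_a's own z axis and vertical below 0.12 rad) or (horizontal distance between crown_b and arbor_seat below 0.005 m and z of crown_b in the frame of arbor_seat between 0.023 and 0.029 m and angle between crown_b's own z axis and vertical below 0.12 rad))), for 0.2 s.
4. the other hollow-up spring is seated on top (((horizontal distance between hollow_a and arbor_seat below 0.005 m and z of hollow_a in the frame of arbor_seat between 0.036 and 0.042 m and angle between hollow_a's own z axis and vertical below 0.12 rad) or (horizontal distance between hollow_b and arbor_seat below 0.005 m and z of hollow_b in the frame of arbor_seat between 0.036 and 0.042 m and angle between hollow_b's own z axis and vertical below 0.12 rad))), for 0.2 s.
At the end, for the whole second after the job is handed in: The four large springs are on the arbor, from below: crown up, hollow up, crown up, hollow up (which twin of a kind comes first does not matter); their undersides are 0, 13, 26 and 39 mm above the seat (each within 3 mm), centred on the shaft within 5 mm, tilted less than 0.12 rad, and at rest ((((horizontal distance between crown_a and arbor_seat below 0.005 m and z of crown_a in the frame of arbor_seat between -0.003 and 0.003 m and angle between crown_a's own z axis and vertical below 0.12 rad) and (horizontal distance between crown_b and arbor_seat below 0.005 m and z of crown_b in the frame of arbor_seat between 0.023 and 0.029 m and angle between crown_b's own z axis and vertical below 0.12 rad)) or ((horizontal distance between crown_b and arbor_seat below 0.005 m and z of crown_b in the frame of arbor_seat between -0.003 and 0.003 m and angle between crown_b's own z axis and vertical below 0.12 rad) and (horizontal distance between crown_a and arbor_seat below 0.005 m and z of crown_a in the frame of arbor_seat between 0.023 and 0.029 m and angle between crown_a's own z axis and vertical below 0.12 rad))) and (((horizontal distance between hollow_a and arbor_seat below 0.005 m and z of hollow_a in the frame of arbor_seat between 0.01 and 0.016 m and angle between hollow_a's own z axis and vertical below 0.12 rad) and (horizontal distance between hollow_b and arbor_seat below 0.005 m and z of hollow_b in the frame of arbor_seat between 0.036 and 0.042 m and angle between hollow_b's own z axis and vertical below 0.12 rad)) or ((horizontal distance between hollow_b and arbor_seat below 0.005 m and z of hollow_b in the frame of arbor_seat between 0.01 and 0.016 m and angle between hollow_b's own z axis and vertical below 0.12 rad) and (horizontal distance between hollow_a and arbor_seat below 0.005 m and z of hollow_a in the frame of arbor_seat between 0.036 and 0.042 m and angle between hollow_a's own z axis and vertical below 0.12 rad))) and linear speed of each of crown_a, crown_b, hollow_a, hollow_b below 0.02 m/s); the robot touches nothing.
It fails at once if the flat washer is moved more than 25 mm (distance of flat_washer from where it was at the start of the episode above 0.025 m).
It fails at once if the small spring is moved more than 25 mm (distance of small_spring from where it was at the start of the episode above 0.025 m).
It fails at once if the coupler is moved more than 25 mm (distance of coupler from where it was at the start of the episode above 0.025 m).
It also fails if it takes over 112 s, if anything falls off the work surface, if the arm or the gripper's body presses on something with over 40 N, if the wrist force passes 120 N, or if a joint passes its speed limit or range.

## Working session

There is one attempt and no reset: what is moved stays moved. The work goes in short steps, each a Python script; the robot and the scene stay as the last script left them, time stands still between calls to the robot, and variables do not carry over. Pictures are saved under pics/ and viewed, and the job is handed in when it is done.

```bash
ls; mkdir -p pics; python3 - <<'E'
from cell import env, imaging, nets
import cv2, numpy as np
s=env.get_state(); print(s['clock'],s['tool_pos'],s['eef_rot'],s['width'])
for n in ("scene","top"):
    im=imaging.snapshot(n); cv2.imwrite(f"pics/{n}0.png",im); print(n,imaging.calibration(n))
    for t in ("crown_a","hollow_a","arbor","flat_washer","small_spring","coupler"):
        for d in nets.masks_of(t,n): print(n,t,round(d['p'],2),d['extent'],int(d['region'].sum()))
E
```

```text
pics
0.0 [160.42690587 499.46969244 238.69240112] [ 0.6985119   0.10895836  0.6986598  -0.10992579] 85.87361788838136
scene {'mtx': array([[392.4772111 ,   0.        , 259.20087337],
       [  0.        , 392.4772111 , 186.76171885],
       [  0.        ,   0.        ,   1.        ]]), 'rvec': array([ 2.01944755, -1.08454266,  0.52450086]), 'tvec': array([-292.58208772,  290.08219893,  633.34999694])}
scene crown_a 0.97 [227.3, 241.4, 31.1, 23.7] 531
scene crown_a 0.87 [265.7, 261.5, 36.8, 23.8] 557
scene crown_a 0.78 [198.4, 141.7, 25.3, 11.8] 177
scene crown_a 0.59 [262.9, 219.0, 30.0, 16.7] 398
scene crown_a 0.59 [330.9, 282.7, 33.3, 31.1] 650
scene hollow_a 0.65 [326.6, 236.0, 29.8, 24.4] 496
scene hollow_a 0.62 [193.2, 188.2, 25.2, 14.4] 339
scene arbor 0.59 [346.3, 185.0, 33.9, 36.1] 795
scene flat_washer 0.53 [235.1, 161.6, 23.5, 9.1] 179
scene small_spring 0.42 [302.3, 185.9, 17.9, 9.3] 126
scene coupler 0.72 [155.0, 164.4, 18.1, 16.1] 155
top {'mtx': array([[370.95053407,   0.        , 249.69273252],
       [  0.        , 370.95053407, 195.94142036],
       [  0.        ,   0.        ,   1.        ]]), 'rvec': array([ 2.1692083 , -2.15012461,  0.11410668]), 'tvec': array([-16.51001565, 481.86393942, 909.60753581])}
top crown_a 0.91 [146.4, 127.8, 25.0, 21.8] 385
top crown_a 0.78 [265.0, 240.0, 23.9, 28.1] 447
top crown_a 0.73 [305.3, 237.1, 22.3, 24.6] 398
top crown_a 0.59 [271.9, 195.8, 22.9, 23.8] 385
top crown_a 0.59 [356.0, 236.9, 23.9, 20.2] 408
top hollow_a 0.61 [328.8, 192.6, 25.5, 23.4] 396
top hollow_a 0.58 [196.5, 200.1, 24.4, 20.0] 403
top arbor 0.61 [317.4, 130.0, 32.6, 32.5] 749
top flat_washer 0.64 [197.6, 139.8, 23.4, 18.6] 281
top small_spring 0.67 [275.9, 138.1, 13.4, 20.8] 159
top coupler 0.71 [143.6, 196.5, 13.6, 28.2] 224
```

```bash
python3 - <<'E'
import cv2
a=cv2.imread("pics/top0.png"); cv2.imwrite("pics/top0z.png",cv2.resize(a[100:290,120:400],None,fx=2.85,fy=2.85,interpolation=cv2.INTER_CUBIC))
a=cv2.imread("pics/scene0.png"); cv2.imwrite("pics/scene0z.png",cv2.resize(a[120:330,130:410],None,fx=2.85,fy=2.85,interpolation=cv2.INTER_CUBIC))
E
```

```text
(no output)
```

View pics/top0.png

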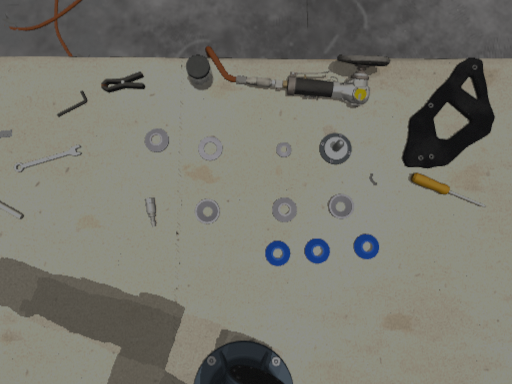

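View pics/top0z.png

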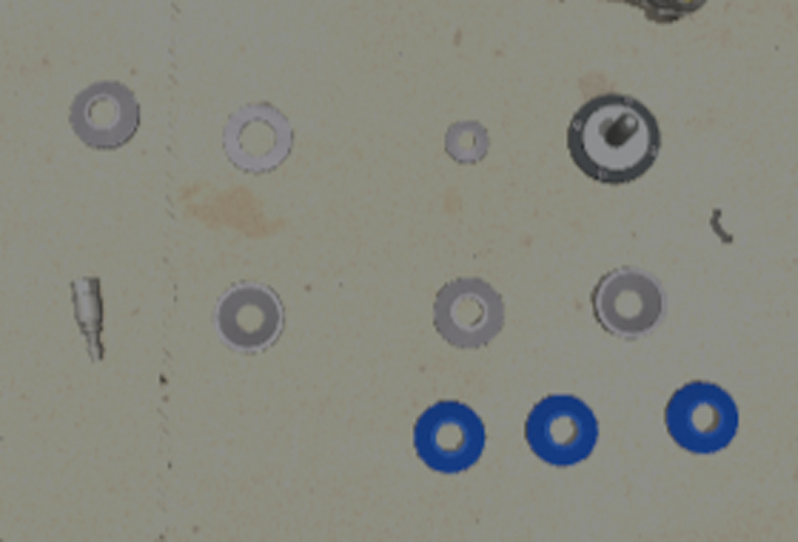

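View pics/scene0z.png

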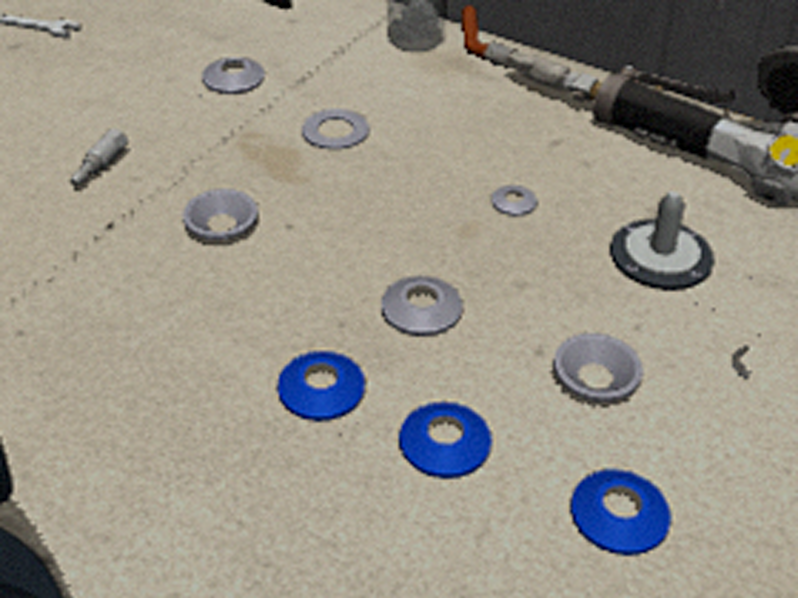

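The top picture shows these candidates:
- **Grey crown-up springs:** (157,140) and (284,210).
- **Grey hollow-up springs:** (208,211) and (341,206).
- **Arbor:** (335,149).
- **Not for this job:** blue look-alikes at (278,253), (317,251) and (366,246), flat washer (210,148), small spring (284,150) and coupler (151,211).

The scene view confirms which are domes and which are dishes. Next I'll localize them with both cameras.

```bash
cat > loc.py <<'E'
import cv2, numpy as np
from scipy.optimize import least_squares
from cell import imaging
SH={'crown':[(32,0),(32,5),(17,13)],'hollow':[(17,0),(32,8),(32,13)],'arbor':[(42,0),(42,6),(10,55),(4,66)],
    'blue':[(32,0),(32,5),(17,13)],'washer':[(32,0),(32,5)],'small':[(20,0),(20,2),(10,7)]}
th=np.linspace(0,2*np.pi,60,endpoint=False)
def proj(P,cam):
    c=imaging.calibration(cam); return cv2.projectPoints(np.float64(P).reshape(-1,1,3),c['rvec'],c['tvec'],c['mtx'],None)[0][:,0]
def hull(kind,x,y,cam,z0=0):
    P=np.vstack([np.c_[x+r*np.cos(th),y+r*np.sin(th),0*th+z+z0] for r,z in SH[kind]])
    return cv2.convexHull(proj(P,cam).astype(np.float32))
def cen(h):
    m=cv2.moments(h); return np.array([m['m10']/m['m00'],m['m01']/m['m00']]),m['m00']
def ground(px,cam,z=0):
    c=imaging.calibration(cam);R=cv2.Rodrigues(c['rvec'])[0]
    d=R.T@np.linalg.inv(c['mtx'])@np.array([px[0],px[1],1.]);o=-R.T@c['tvec'];return (o+d*(z-o[2])/d[2])[:2]
def blob(im,px,w=26,sc=6):
    """sub-pixel mask contour of the thing near px; returns hull of the component"""
    x0,y0=int(px[0])-w,int(px[1])-w
    p=im[y0:y0+2*w,x0:x0+2*w].astype(np.float32)
    b=np.median(np.vstack([p[:3].reshape(-1,3),p[-3:].reshape(-1,3),p[:,:3].reshape(-1,3),p[:,-3:].reshape(-1,3)]),0)
    d=p-b; f=np.abs(d[...,0]-d[...,2])*1.5+np.abs(d.mean(2))*0.5   # chroma change B-R, and brightness
    f=cv2.resize(f,None,fx=sc,fy=sc,interpolation=cv2.INTER_CUBIC)
    f=cv2.GaussianBlur(f,(0,0),sc*0.5)
    t,m=cv2.threshold(np.clip(f*3,0,255).astype(np.uint8),0,255,cv2.THRESH_OTSU)
    cs=cv2.findContours(m,cv2.RETR_EXTERNAL,cv2.CHAIN_APPROX_NONE)[0]
    c=max(cs,key=lambda c:cv2.contourArea(c) )
    h=cv2.convexHull(c).astype(np.float32)
    return (h+0.5)/sc-0.5+np.float32([x0,y0]), m
def fit(kind,h,cam,z0=0):
    t,A=cen(h); g=ground(t,cam)
    s=least_squares(lambda q:cen(hull(kind,q[0],q[1],cam,z0))[0]-t,g)
    return s.x, A/cen(hull(kind,*s.x,cam,z0))[1]
E
python3 - <<'E'
from loc import *
T=cv2.imread('pics/top0.png');S=cv2.imread('pics/scene0.png')
L={'crown1':(157,140),'crown2':(284,210),'hollow1':(208,211),'hollow2':(341,206),'arbor':(335,149),'blue1':(278,253),'blue2':(317,251),'blue3':(366,246),'washer':(210,148),'small':(284,150)}
tiles=[]
for n,p in L.items():
    k=n.rstrip('123')
    h,m=blob(T,p); q,ra=fit(k,h,'top')
    p2=cen(hull(k,*q,'scene'))[0]
    h2,m2=blob(S,p2,w=28); q2,ra2=fit(k,h2,'scene')
    print(n,q.round(1),round(ra,2),'| scene',q2.round(1),round(ra2,2), 'r',round(np.hypot(*q)))
    row=[]
    for im,c,pp in((T,'top',p),(S,'scene',p2)):
        z=cv2.resize(im,None,fx=4,fy=4)
        for qq,col in((q,(0,255,0)),(q2,(0,0,255))):
            cv2.polylines(z,[np.int32((hull(k,*qq,c)+.5)*4)],True,col,1)
        u,v=int(pp[0]*4),int(pp[1]*4); row.append(z[v-74:v+74,u-78:u+78])
    tiles.append(np.vstack(row))
cv2.imwrite('pics/fit0.png',np.vstack([np.hstack(tiles[:5]),np.hstack(tiles[5:])]))
E
```

```text
crown1 [631.4 235.2] 1.0 | scene [631.9 236. ] 0.99 r 674
crown2 [ 450.9 -100.3] 1.01 | scene [ 450.5 -101.5] 1.0 r 462
hollow1 [444.3  96.6] 0.96 | scene [450.1 102.8] 1.13 r 455
hollow2 [ 460.4 -243.6] 1.01 | scene [ 457.4 -247.2] 1.06 r 521
arbor [ 612.5 -234.7] 0.99 | scene [ 612.6 -235.8] 1.0 r 656
blue1 [339.4 -83.5] 1.06 | scene [339.8 -83.3] 1.06 r 350
blue2 [ 346.5 -184.2] 1.05 | scene [ 346.8 -184.3] 1.06 r 392
blue3 [ 358.6 -309.4] 1.04 | scene [ 358.8 -310. ] 1.05 r 474
washer [610.7  93.6] 1.02 | scene [613.2  95.5] 0.97 r 618
small [608.9 -99.5] 1.08 | scene [610.  -99.7] 1.08 r 617
```

View pics/fit0.png

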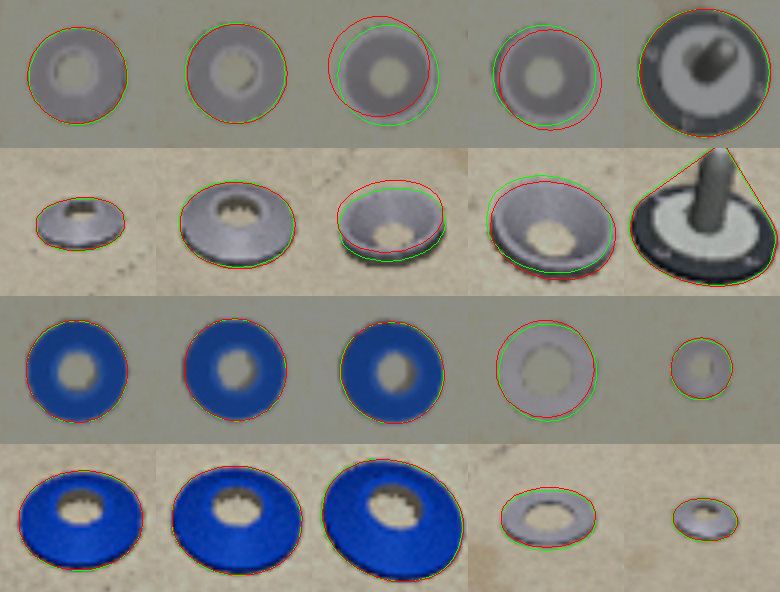

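Both views agree to about 1 mm on the crowns and the arbor. The hollow masks are spoiled by shadow, so I'll refit those on their rim edges.

```bash
cat >> loc.py <<'E'
from scipy.optimize import minimize
from scipy.ndimage import map_coordinates
def rimfit(ims,q0,r=32,z=13,cams=('top','scene'),inner=27):
    """centre maximising brightness of the flat bright rim land against just outside it"""
    t=np.linspace(0,2*np.pi,120,endpoint=False)
    G={c:cv2.GaussianBlur(cv2.resize(ims[c].astype(np.float32),None,fx=1,fy=1),(0,0),.6) for c in cams}
    def smp(c,P):
        u=proj(P,c); return np.stack([map_coordinates(G[c][...,k],[u[:,1],u[:,0]],order=1) for k in range(3)],1)
    def cost(q):
        s=0
        for c in cams:
            ring=lambda rr:np.c_[q[0]+rr*np.cos(t),q[1]+rr*np.sin(t),0*t+z]
            a=smp(c,ring(r-1.5));b=smp(c,ring(r+2))
            d=(b-a); s-=np.clip(np.linalg.norm(d-d.mean(1,keepdims=True),axis=1),0,30).mean()  # chroma step
        return s
    best=min(((cost(q0+np.array([i,j])),i,j) for i in np.arange(-6,6.1,1) for j in np.arange(-6,6.1,1)))
    s=minimize(cost,q0+np.array(best[1:]),method='Nelder-Mead',options=dict(xatol=.05,initial_simplex=q0+np.array(best[1:])+np.array([[0,0],[1,0],[0,1]])))
    return s.x,s.fun
E
python3 - <<'E'
from loc import *
I={'top':cv2.imread('pics/top0.png'),'scene':cv2.imread('pics/scene0.png')}
tiles=[]
for n,q0 in (('hollow1',(444.3,96.6)),('hollow2',(460.4,-243.6)),('c1',(631.4,235.2)),('c2',(450.9,-100.3))):
    q0=np.array(q0); z=13 if n[0]=='h' else 3
    R=[rimfit(I,q0,z=z,cams=c) for c in (('top',),('scene',),('top','scene'))]
    print(n,[(r[0].round(1),round(r[1],1)) for r in R])
    q=R[2][0]; row=[]
    k='hollow' if n[0]=='h' else 'crown'
    for c in I:
        zz=cv2.resize(I[c],None,fx=5,fy=5)
        for r,h in ((32,13),(12,1)) if k=='hollow' else ((32,0),(12,13)):
            cv2.polylines(zz,[np.int32((proj(np.c_[q[0]+r*np.cos(th),q[1]+r*np.sin(th),0*th+h],c)+.5)*5)],True,(0,255,0),1)
        u,v=np.int32(proj([[*q,5]],c)[0]*5); row.append(zz[v-100:v+100,u-100:u+100])
    tiles.append(np.vstack(row))
cv2.imwrite('pics/fit1.png',np.hstack(tiles))
from cell import env
from scipy.spatial.transform import Rotation as Ro
s=env.get_state(); q=s['eef_rot']; print(Ro.from_quat(np.roll(q,-1)).as_matrix().round(3))
E
```

```text
hollow1 [(array([444.4,  97. ]), np.float64(-7.5)), (array([442.5,  95.4]), np.float64(-12.3)), (array([443.8,  96.5]), np.float64(-19.1))]Traceback (most recent call last):
  File "<stdin>", line 6, in <module>
  File "loc.py", line 49, in rimfit
    best=min(((cost(q0+np.array([i,j])),i,j) for i in np.arange(-6,6.1,1) for j in np.arange(-6,6.1,1)))
  File "loc.py", line 49, in <genexpr>
    best=min(((cost(q0+np.array([i,j])),i,j) for i in np.arange(-6,6.1,1) for j in np.arange(-6,6.1,1)))
               ~~~~^^^^^^^^^^^^^^^^^^^^
  File "loc.py", line 46, in cost
    a=smp(c,ring(r-1.5));b=smp(c,ring(r+2))
  File "loc.py", line 41, in smp
    u=proj(P,c); return np.stack([map_coordinates(G[c][...,k],[u[:,1],u[:,0]],order=1) for k in range(3)],1)
  File "loc.py", line 8, in proj
    c=imaging.calibration(cam); return cv2.projectPoints(np.float64(P).reshape(-1,1,3),c['rvec'],c['tvec'],c['mtx'],None)[0][:,0]
ValueError: time passes only in moves, steps and waits
```

Too many calibration calls; I'll cache it.

```bash
sed -i 's/^from cell import imaging/from cell import imaging as _im\nclass imaging:\n    C={n:_im.calibration(n) for n in ("top","scene")}\n    calibration=staticmethod(lambda n: imaging.C[n])\n    snapshot=staticmethod(_im.snapshot)/' loc.py
python3 - <<'E'
from loc import *
I={'top':cv2.imread('pics/top0.png'),'scene':cv2.imread('pics/scene0.png')}
tiles=[]
for n,q0 in (('hollow1',(444.3,96.6)),('hollow2',(460.4,-243.6)),('c1',(631.4,235.2)),('c2',(450.9,-100.3))):
    q0=np.array(q0); z=13 if n[0]=='h' else 3
    R=[rimfit(I,q0,z=z,cams=c) for c in (('top',),('scene',),('top','scene'))]
    print(n,[(r[0].round(1),round(r[1],1)) for r in R])
    q=R[2][0]; row=[]
    k='hollow' if n[0]=='h' else 'crown'
    for c in I:
        zz=cv2.resize(I[c],None,fx=5,fy=5)
        for r,h in ((32,13),(12,1)) if k=='hollow' else ((32,0),(12,13)):
            cv2.polylines(zz,[np.int32((proj(np.c_[q[0]+r*np.cos(th),q[1]+r*np.sin(th),0*th+h],c)+.5)*5)],True,(0,255,0),1)
        u,v=np.int32(proj([[*q,5]],c)[0]*5); row.append(zz[v-100:v+100,u-100:u+100])
    tiles.append(np.vstack(row))
cv2.imwrite('pics/fit1.png',np.hstack(tiles))
from cell import env
from scipy.spatial.transform import Rotation as Ro
s=env.get_state(); q=s['eef_rot']; print(s['clock']);print(Ro.from_quat(np.roll(q,-1)).as_matrix().round(3))
E
```

```text
hollow1 [(array([444.4,  97. ]), np.float64(-7.5)), (array([442.5,  95.4]), np.float64(-12.3)), (array([443.8,  96.5]), np.float64(-19.1))]
hollow2 [(array([ 460.3, -245.4]), np.float64(-6.0)), (array([ 458.6, -247.3]), np.float64(-14.5)), (array([ 459.4, -246.8]), np.float64(-19.5))]
c1 [(array([631.9, 235.5]), np.float64(-6.3)), (array([631.1, 235.1]), np.float64(-10.6)), (array([631.6, 235.5]), np.float64(-16.8))]
c2 [(array([ 450.9, -100.8]), np.float64(-7.5)), (array([ 450.3, -101.7]), np.float64(-15.6)), (array([ 450.6, -101.3]), np.float64(-22.9))]
0.7
[[-0.     0.306  0.952]
 [-0.     0.952 -0.306]
 [-1.    -0.    -0.   ]]
```

View pics/fit1.png

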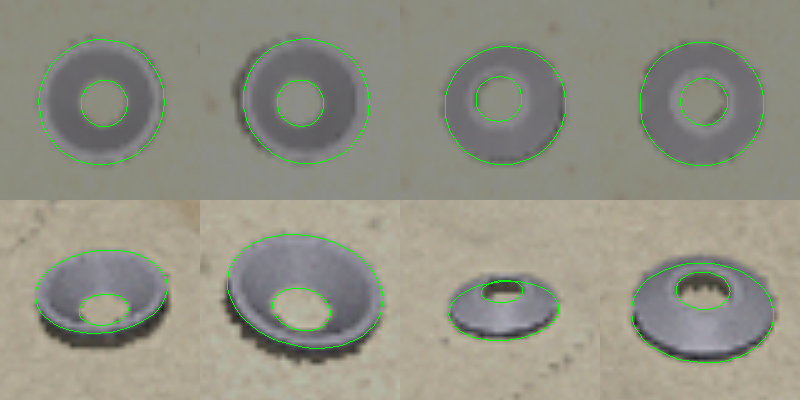

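Localization is good. Next: move over crown2 with the jaws open and touch the table gently to learn the fingertip height.

```bash
cat > rob.py <<'E'
from cell import env
import numpy as np
from scipy.spatial.transform import Rotation as Ro
P={'crown1':(631.6,235.5),'crown2':(450.7,-100.9),'hollow1':(443.9,96.5),'hollow2':(459.4,-246.6),'arbor':(612.5,-235.2)}
def ori(a):
    c,s=np.cos(a),np.sin(a)
    return np.roll(Ro.from_matrix(np.array([[0,c,s],[0,s,-c],[-1,0,0]])).as_quat(),1)
def st(tag=''):
    s=env.get_state(); print(tag,round(s['clock'],2),'tcp',s['tool_pos'].round(1),'w',round(s['width'],1),'F',np.round(s['force'],1),'q6',round(s['qpos'][5],2)); return s
E
python3 - <<'E'
from rob import *
x,y=P['crown2']; b=np.arctan2(y,x)
for n,(u,v) in P.items():
    for k in (0,np.pi/2,-np.pi/2):
        j=env.inverse_kinematics([u,v,15],ori(np.arctan2(v,u)+k)); print(n,round(k,1),None if j is None else np.round(j,2))
env.move_to([x,y,60],ori(b)); st('above')
hit=env.move_l([x,y,-8],max_speed=30,max_force=4); print(hit); st('touch')
E
```

```text
crown1 0 [0.36 0.63 0.02 0.96 0.   1.57]
crown1 1.6 [0.36 0.63 0.02 0.96 0.   0.  ]
crown1 -1.6 [ 0.36  0.63  0.02  0.96  0.   -3.14]
crown2 0 [-0.22  0.33 -0.53  0.71  0.    1.57]
crown2 1.6 [-0.22  0.33 -0.53  0.71  0.    0.  ]
crown2 -1.6 [-0.22  0.33 -0.53  0.71  0.   -3.14]
hollow1 0 [ 0.21  0.32 -0.55  0.7   0.    1.57]
hollow1 1.6 [ 0.21  0.32 -0.55  0.7   0.    0.  ]
hollow1 -1.6 [ 0.21  0.32 -0.55  0.7   0.   -3.14]
hollow2 0 [-0.49  0.41 -0.39  0.77  0.    1.57]
hollow2 1.6 [-0.49  0.41 -0.39  0.77  0.    0.  ]
hollow2 -1.6 [-0.49  0.41 -0.39  0.77  0.   -3.14]
arbor 0 [-0.37  0.6  -0.04  0.93  0.    1.57]
arbor 1.6 [-0.37  0.6  -0.04  0.93  0.    0.  ]
arbor -1.6 [-0.37  0.6  -0.04  0.93  0.   -3.14]
above 3.15 tcp [ 451.1 -100.4   60.2] w 85.5 F [0.7 0.1 0.3] q6 1.57
True
touch 5.11 tcp [ 450.7 -100.9   -5.1] w 85.3 F [-1.4  0.1  7.3] q6 1.57
```

When open, the tips stand 5 mm behind the TCP, so at 64 mm they should be about 2 mm ahead of it. I'll grasp crown2 radially to centre it, reopen, and grasp again across.

```bash
python3 - <<'E'
from rob import *
x,y=P['crown2']; b=np.arctan2(y,x)
env.move_l([x,y,3.8],max_speed=60)
env.grasp(); st('g1'); env.open_jaws(); st()
env.move_to([x,y,3.8],ori(b+np.pi/2)); st('rot')
env.grasp(); st('g2')
env.move_l([x,y,60],max_speed=100); st('lift')
from cell import imaging; import cv2
for c in('top','scene'): cv2.imwrite(f'pics/{c}1.png',imaging.snapshot(c))
E
python3 - <<'E'
import cv2,numpy as np
a=cv2.imread('pics/scene1.png')[130:300,160:400]; cv2.imwrite('pics/s1z.png',cv2.resize(a,None,fx=3.2,fy=3.2))
E
```

```text
g1 5.8 tcp [ 450.7 -100.9    4.6] w 60.5 F [-4.6  1.4 17.4] q6 1.57
 6.17 tcp [ 450.6 -100.9    3.6] w 85.6 F [-0.4  1.  -0.9] q6 1.57
rot 7.58 tcp [ 450.7 -100.9    3.8] w 85.5 F [-0.2 -0.4 -0.2] q6 0.0
g2 7.96 tcp [ 450.7 -100.9    4.7] w 60.5 F [-4.1 -0.5 15.8] q6 0.0
lift 8.67 tcp [ 450.4 -100.8   59.6] w 59.8 F [ 0.2  0.  -1.4] q6 0.0
```

View pics/s1z.png

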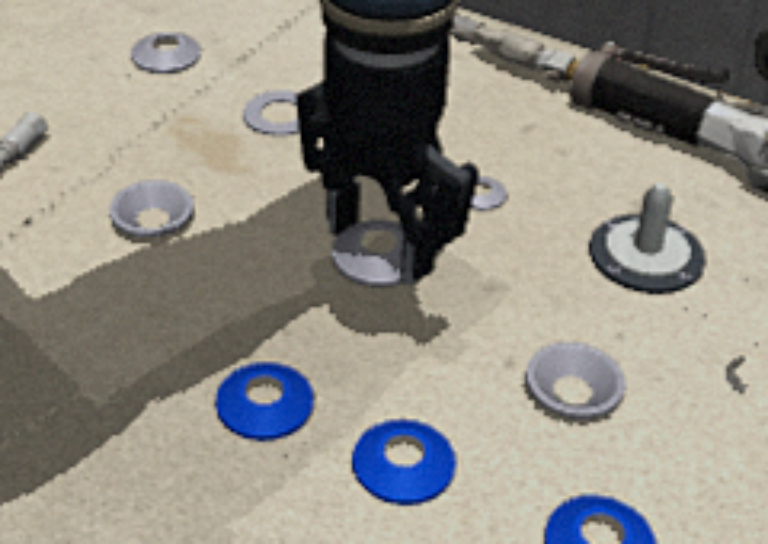

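```bash
python3 - <<'E'
from loc import *
q=(450.6,-100.9)
row=[]
for c in('top','scene'):
    im=cv2.resize(cv2.imread(f'pics/{c}1.png'),None,fx=6,fy=6,interpolation=cv2.INTER_CUBIC); o=im.copy()
    for z,col in((53,(0,0,255)),(57,(0,255,0)),(61,(255,0,0))):
        for r,h in((32,0),(12,13)): cv2.polylines(im,[np.int32((proj(np.c_[q[0]+r*np.cos(th),q[1]+r*np.sin(th),0*th+z+h],c)+.5)*6)],True,col,1)
    u,v=np.int32(proj([[*q,60]],c)[0]*6); 
    for i in(o,im): row.append(i[v-150:v+150,u-190:u+190])
cv2.imwrite('pics/chk1.png',np.vstack([np.hstack(row[:2]),np.hstack(row[2:])]))
E
```

```text
(no output)
```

View pics/chk1.png

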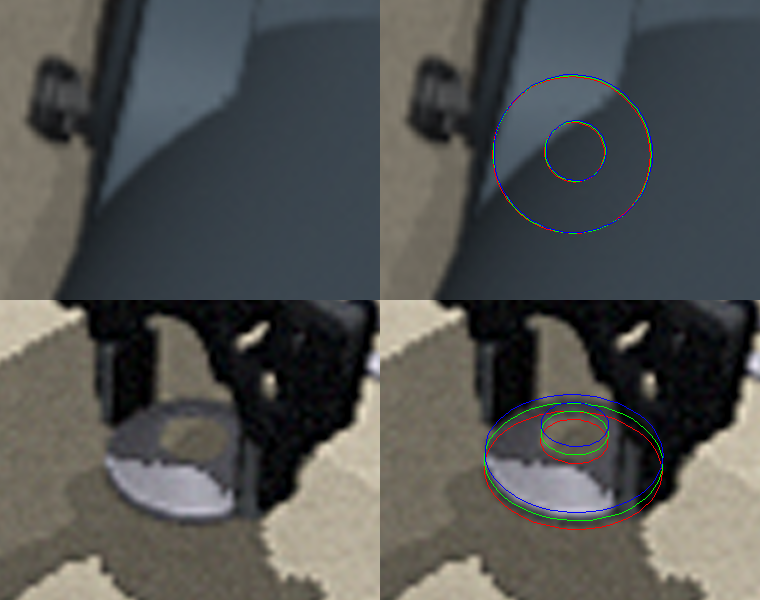

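The spring is held level with its underside about 4.7 mm below the TCP. I'll carry it to the arbor and lower it with a force stop.

```bash
cat >> rob.py <<'E'
def place(off,zseat,a=None,x=None,y=None):
    if x is None: x,y=P['arbor']
    b=np.arctan2(y,x) if a is None else a
    o=ori(b+np.pi/2)
    env.move_to([x,y,66+off+25],o); st('over')
    if env.move_l([x,y,zseat+off+6],max_speed=60,max_force=10): st('STUCK'); return False
    st('near')
    h=env.move_l([x,y,zseat+off-3],max_speed=20,max_force=8); s=st('seat %s'%h)
    print('underside est',round(s['tool_pos'][2]-off,1),'want',zseat); return h
E
python3 - <<'E'
from rob import *
x,y=P['crown2']
env.move_l([x,y,105],max_speed=150)
place(4.8,10)
E
```

```text
over 10.07 tcp [ 611.1 -234.3   94.7] w 60.0 F [ 0.1  0.7 -0.8] q6 0.0
near 11.47 tcp [ 612.8 -235.3   21.3] w 60.1 F [ 0.4  0.7 -0.1] q6 -0.0
seat True 11.84 tcp [ 612.8 -235.3   15. ] w 60.0 F [-0.2  0.7  5.6] q6 -0.0
underside est 10.2 want 10
```

```bash
cat >> rob.py <<'E'
def release():
    env.open_jaws(); x,y,z=env.get_state()['tool_pos']
    env.move_l([x,y,105],max_speed=150); st('released')
def pick(n,z):
    x,y=P[n]; b=np.arctan2(y,x)
    env.move_to([x,y,60],ori(b)); env.move_l([x,y,z],max_speed=90)
    env.grasp(); st('g1'); env.open_jaws()
    env.move_to([x,y,z],ori(b+np.pi/2))
    env.grasp(); s=st('g2'); off=s['tool_pos'][2]
    env.move_l([x,y,60],max_speed=100); st('lift'); return off
def look(tag):
    from cell import imaging; import cv2
    r=[]
    for c in('top','scene'):
        im=imaging.snapshot(c); cv2.imwrite(f'pics/{c}{tag}.png',im); r.append(im)
    a=cv2.resize(r[0][120:180,305:365],(390,390),interpolation=cv2.INTER_CUBIC);b=cv2.resize(r[1][170:230,333:393],(390,390),interpolation=cv2.INTER_CUBIC)
    cv2.imwrite(f'pics/arb{tag}.png',np.hstack([a,b]))
E
python3 - <<'E'
from rob import *
release()
# hollow rim is 8..13 high: tips ~6.5 above the table -> move clear of arbor view
x,y=P['hollow2']; env.move_to([x,y,90],ori(np.arctan2(y,x)))
look('2'); st()
E
```

```text
released 12.97 tcp [ 611.7 -234.9  104.2] w 85.4 F [-0.4 -0.1 -0.4] q6 0.0
 14.47 tcp [ 459.7 -246.6   89.8] w 85.4 F [ 0.6 -0.3  0.6] q6 1.57
```

View pics/arb2.png

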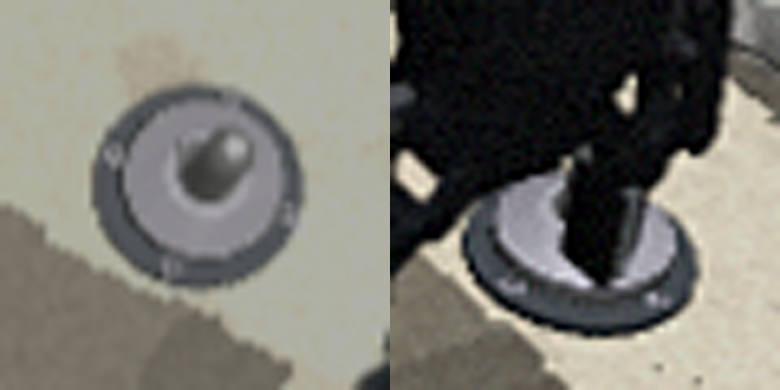

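The first crown sits centred on the collar. Next is hollow2, gripped higher because its rim is at 8–13 mm.

```bash
python3 - <<'E'
from rob import *
off=pick('hollow2',10.5); open('off','w').write(str(off))
from cell import imaging; import cv2
im=imaging.snapshot('scene'); cv2.imwrite('pics/s3.png',cv2.resize(im[170:320,270:430],None,fx=4,fy=4))
E
```

```text
g1 15.81 tcp [ 459.9 -246.9   12.1] w 60.3 F [-3.8  2.2 14.6] q6 1.57
g2 17.96 tcp [ 459.4 -246.7   11.4] w 60.4 F [-3.9  1.6 12.1] q6 0.0
lift 18.6 tcp [ 459.2 -246.5   59.6] w 60.5 F [-0.   0.5 -1.2] q6 0.0
```

View pics/s3.png

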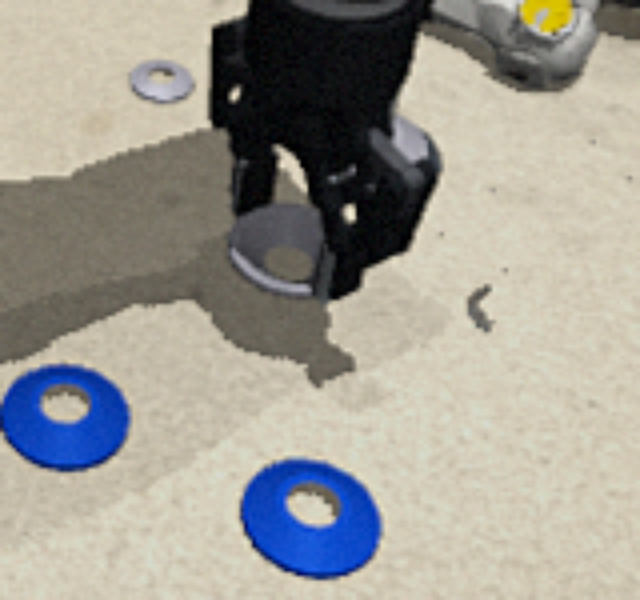

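Held level. Seating it at 23 mm.

```bash
python3 - <<'E'
from rob import *
x,y=P['hollow2']; env.move_l([x,y,105],max_speed=150)
h=place(11.4,23)
if h:
    release()
    x,y=P['crown1']; env.move_to([x,y,105],ori(np.arctan2(y,x))); look('4'); st()
E
```

```text
over 19.76 tcp [ 611.8 -234.6  100.3] w 61.0 F [-0.8 -0.2 -1.2] q6 -0.0
near 20.94 tcp [ 612.8 -235.3   40.8] w 60.3 F [ 0.6 -0.2 -0.8] q6 0.0
seat True 21.32 tcp [ 612.8 -235.3   34.6] w 60.4 F [-1.2  0.2  5.8] q6 -0.0
underside est 23.2 want 23
released 22.32 tcp [ 611.9 -234.9  104.4] w 85.5 F [-0.8  1.1 -0.2] q6 0.0
 24.13 tcp [631.9 234.5 104.9] w 85.4 F [ 0.1 -0.1  0.7] q6 1.57
```

View pics/arb4.png

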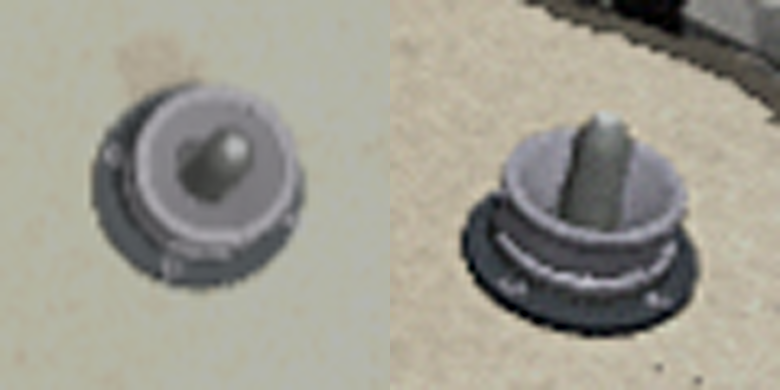

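The crown and dish are both seated flat, with the shaft centred. Next, the second crown.

```bash
python3 - <<'E'
from rob import *
off=pick('crown1',5.0)
x,y=P['crown1']; env.move_l([x,y,110],max_speed=150); s=st()
if 58<s['width']<63:
    h=place(off,36)
E
```

```text
g1 25.59 tcp [632.1 235.7   7. ] w 59.2 F [-3.7 -1.7 11. ] q6 1.57
g2 27.76 tcp [631.7 235.4   6.2] w 59.5 F [-3.7 -1.4  9.7] q6 0.0
lift 28.46 tcp [631.3 235.4  59.5] w 59.5 F [ 0.4  0.5 -1. ] q6 0.0
 28.94 tcp [631.4 235.4 109.2] w 59.4 F [ 0.4  0.1 -1.5] q6 0.0
over 30.67 tcp [ 613.  -234.1   97.2] w 59.7 F [ 0.5 -0.2 -1.1] q6 -0.0
near 31.63 tcp [ 612.7 -235.4   48.5] w 59.4 F [-0.2 -0.6 -1.4] q6 0.0
seat True 32.02 tcp [ 612.9 -235.3   42.2] w 59.7 F [-0.6  0.8  7. ] q6 -0.0
underside est 36.0 want 36
```

```bash
python3 - <<'E'
from rob import *
release()
x,y=P['hollow1']; env.move_to([x,y,100],ori(np.arctan2(y,x))); look('5'); st()
E
```

```text
released 32.98 tcp [ 612.1 -235.1  104.6] w 85.6 F [-0.4  0.4  0. ] q6 -0.0
 34.48 tcp [444.5  96.   99.8] w 85.5 F [-0.6 -0.   0.2] q6 1.57
```

View pics/arb5.png

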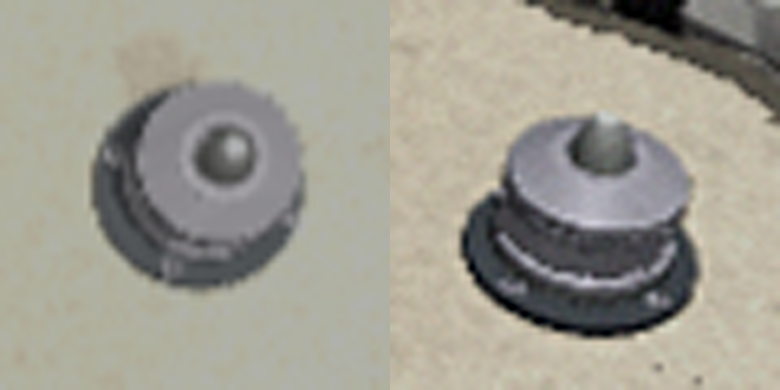

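The third spring is seated. Now the last hollow, which seats at 49 mm.

```bash
python3 - <<'E'
from rob import *
off=pick('hollow1',10.5)
x,y=P['hollow1']; env.move_l([x,y,110],max_speed=150); s=st()
if 58<s['width']<63:
    h=place(off,49)
    if h and abs(env.get_state()['tool_pos'][2]-off-49)<2:
        release(); env.move_to([450,0,250],ori(np.pi/2)); look('6'); st()
        from loc import *
E
```

```text
g1 35.83 tcp [444.4  96.6  11.8] w 60.3 F [-3.1 -0.4 14.8] q6 1.57
g2 37.98 tcp [443.9  96.5  11.2] w 60.9 F [-3.5 -0.7 11.4] q6 0.0
lift 38.62 tcp [443.7  96.5  59.7] w 60.8 F [-0.2 -0.5 -0.8] q6 0.0
 39.11 tcp [443.7  96.5 109.3] w 60.2 F [-0.3  0.5 -0.4] q6 0.0
over 40.5 tcp [ 612.3 -233.9  102.2] w 60.5 F [-0.5  0.2 -0.7] q6 0.0
near 41.25 tcp [ 612.5 -235.3   66.2] w 60.7 F [ 0.2  1.1 -0.7] q6 -0.0
seat True 41.63 tcp [ 612.8 -235.4   60.3] w 60.0 F [-0.9  0.4  6.2] q6 0.0
underside est 49.1 want 49
released 42.47 tcp [ 612.4 -235.2  104.9] w 85.5 F [ 0.8  0.4 -1.2] q6 -0.0
 43.78 tcp [450.5  -0.6 249.2] w 85.1 F [0.2 0.2 0.1] q6 -0.0
```

```bash
ls pics | grep 6
```

```text
arb6.png
scene6.png
top6.png
```

View pics/arb6.png

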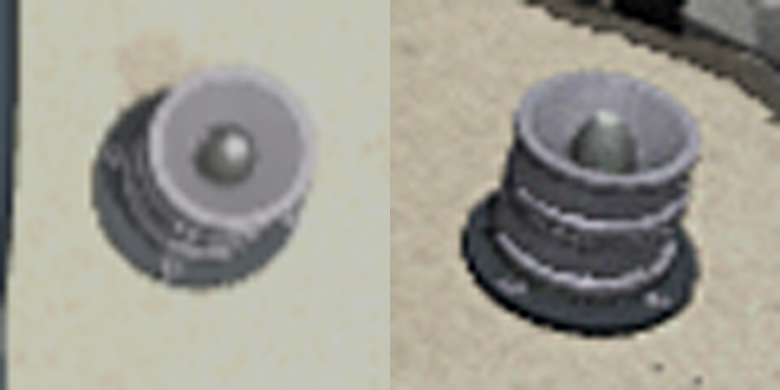

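The stack reads crown, dish, crown, dish. One numeric check on the top rim, then I'll hand in.

```bash
python3 - <<'E'
from loc import *
I={'top':cv2.imread('pics/top6.png'),'scene':cv2.imread('pics/scene6.png')}
for c in(('top',),('scene',)): print(c,rimfit(I,np.array([612.6,-235.3]),z=62,cams=c))
r=[cv2.resize(I['top'][125:225,135:300],(660,400)) ]; cv2.imwrite('pics/by6.png',r[0])
from cell import env
env.finish_job(); print(env.get_state()['clock'])
E
```

```text
('top',) (array([ 613.04643021, -234.67047577]), np.float64(-5.595733642578125))
('scene',) (array([ 613.10073242, -235.91962891]), np.float64(-11.382259368896484))
the job is handed in; nothing more can be done
the job is handed in; nothing more can be done
```

I stacked the four grey disc springs on the arbor as asked and handed the job in after about 44 s of robot time. From the bottom they are crown up, hollow up, crown up, hollow up, and none was turned over. I squeezed each one in two directions to centre it, then lowered it onto the shaft until the force stop.

- **Heights:** the undersides seated at an estimated 10.2, 23.2, 36.0 and 49.1 mm above the table, against a target of 10, 23, 36 and 49.
- **Centring:** the top rim came out within 1 mm of the shaft axis in both cameras; the two views differed by 1.2 mm in y. The final pictures show the stack flat and alternating.
- **Things to leave alone:** the arm stayed clear of the washer, small spring, coupler and blue look-alikes. I didn't measure their positions again at the end.
- **Disagreement:** the gripper read about 60 mm on the 64 mm rims. I took that as finger flex, since every grip held level.

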